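Load a valve sleeve into the spring-jaw lapping cradle

ROBOT

A 6-joint arm with a two-finger parallel gripper is mounted at the origin on the work surface. World frame = base frame: x ahead of the robot, y to its left, z up, the work surface at z = 0. Lengths are in mm, angles in rad, forces in N, time in s.
With the tool pointing down it reaches from about 350 to 975 mm from the base axis. Payload 7.1 kg.
Tool frame: the origin (TCP) lies at the very end of the fingers, on their centre line; the grasp point (between the pads) lies 19 mm behind it; x points along the fingers, y is the direction in which the jaws open and shut, and the axes are right-handed (so a half turn about x gives the same grasp; the last joint's range is limited). The gripper opens to 88 mm and grips with 3 to 60 N. Pads are 20 mm wide; open, the fingers measure 115 mm over their backs; the gripper's body (75 mm by 178 mm) begins 61 mm behind the grasp point.
Start: joints at [-1.294, 0.423, 1.63, -0, 1.089, -0.019], TCP at [182.209, -597.833, 222.675] pointing down, gripper open.
Joint ranges: [-3, 3], [-0.9, 2.11], [0.09, 2.58], [-1.31, 4.45], [0.11, 2.69], [-2.54, 2.54]. Speed limits (rad/s): [2.39, 2.39, 3.01, 3.14, 3.14, 3.14].

INTERFACE

Orientations are given as a rotation vector (axis times angle).
In Python, from workcell import ctrl gives the robot as it stands. The module is installed in compiled form; this text tells all that it offers.
- The arm moves only by the tool carry_out, never from a script. Its argument "commands" is a list of rows, each a list of 6 numbers: the shift along the tool's x, y, z in m, then the turn, a rotation vector about the tool's x, y, z in degrees. In form: [[tx, ty, tz, rx, ry, rz], ...]. A call has 1 to 8 rows; each row shifts and turns the pose as measured when the row begins, along the tool's axes as they then stand; what a row does not reach is not made up. A row lasts 1/8 s, in which the tool goes at most 62.5 mm and 10.7 degrees, less where a joint would pass 70% of its speed; a pose out of reach is approached as far as the arm can. A call with a gripper value outside its range is refused whole. "grip" is the closure, from 0 (fully open) to 1 (shut), set as the call begins (left out, the last holds). The fingers move at their own pace and stop on an object; the grip force is fixed at half the most. Time passes only in rows, so rows that do not move let the fingers close. It gives the time, the measured TCP pose, the force and the opening at its end, in the units of the state.
- ctrl.get_obs(): the state, without advancing time (a new reading comes with each control period).
- ctrl.get_image(name): name is "scene" or "top"; returns a dict with "pixels" (420x560x3 uint8, blue, green, red), "intrinsics" (3x3 intrinsics, pixels), "rvec" (rotation vector, rad) and "tvec" (3), from world to camera coordinates, as OpenCV has them. Camera axes: x right, y down, z forward; pixel columns grow to the right and rows downward; lengths in mm; the calibration is good to about 2 mm. A picture is of the moment at which its call begins. There is no depth.
- ctrl.close_job(): hands the job in, once; it reports no verdict.
The state is a dict: "t": time; "qpos": joint angles; "qvel": joint speeds; "joint_torque": joint torques, N m; "ee_pos": TCP position; "orientation": TCP orientation; "ft_force": force on the tool from outside, world axes, zero at the start; "moment": the same for the moment, N m; "width": finger opening in mm.
Only numpy, scipy, OpenCV 4.12 (cv2) and the standard library are available. Lean on these libraries where they do the work, as an engineer would, in place of code of your own. Each camera call takes 0.05 s, during which the arm holds its last target. There are 200 camera calls.

TASK

Push the chrome valve sleeve off the cradle's loading shelf so that it rolls down the ramp and stops against the shut gate of the red jaw. Then press the black paddle down to lift the jaw, hold it until the sleeve has rolled into the nest, and let the paddle come back up slowly, over a couple of seconds, so that the jaw settles softly on the sleeve and never snaps shut. Leave the hammer, the brush and the tin where they are.

Things in the scene. Friction and masses are not known exactly. Their poses are not given: they have to be found in the camera images.
- cradle: Green cradle bolted to the bench, base plate 335 x 130 mm, 12 mm thick. Origin: centre of its underside. x: the way the sleeve rolls; y: across, parallel to sleeve and hinge; z up. Along x: loading shelf, ramp falling 14 degrees, V nest, jaw hinge, paddle. Cheeks beside the shelf (x -165 to -85) stand 92 mm apart and 63 mm high; those beside ramp and nest 104 mm apart and 53 mm high.
- shelf_dip (a point): Bottom of the shallow dip in the steel loading shelf where the sleeve starts: cradle x -118, y 0, 51 mm above the bench. From it the shelf rises at 6 degrees to its open back end (x -165, 56 mm high) and to the crest where the ramp begins (x -97, 53 mm high).
- hinge (a point): Hinge axis (along y) of the red jaw arm: cradle x 45, y 0, 70 mm above the bench, between green ears 84 mm high.
- nest (a point): Where the sleeve's axis lies when it is down in the V nest: cradle x -15, y 0, 45 mm above the bench. Axes as the cradle's.
- jaw (a joint): Angle of the red sprung jaw arm, rad, grows as the paddle goes down and the jaw lifts. 0: shut on the empty nest; about 0.1: pad resting on a sleeve in the nest; 0.5: open stop. Shut, its 70 mm wide gate lip stops a sleeve with its axis about 37 mm short of the nest; beyond about 0.4 the sleeve rolls under. Spring: about 5 N at the paddle shut, 12 N open; let go, it snaps shut in under 0.2 s.
- paddle_top (a point): Centre of the upper face of the black rubber paddle on the tail of the jaw arm, the place to press (40 mm along x, 44 mm across; 92 mm beyond the hinge). It moves with the arm: 106 mm above the bench when shut, falling about 44 mm to the open stop, with only the base plate under it.
- sleeve_mid (a point): Chrome valve sleeve, a tube 30 mm in diameter and 90 mm long, slippery, about 0.12 kg; the point is its middle, on its axis. It starts lying across the shelf in the dip, axis 66 mm above the bench along the cradle's y. A push at mid height towards the cradle's +x rolls it over the crest 21 mm on, then it rolls down the ramp to the gate lip by itself.
- hammer: Bronze dead-blow hammer with wooden handle lying on the bench beside the cradle, handle 200 mm and head 100 mm wide, 44 mm high. Origin on the bench under its middle; x runs from handle to head. Bystander.
- brush: Black bore brush with a steel shaft and dark wooden grip lying on the bench beside the cradle, 250 mm long, 24 mm thick. Origin on the bench, 150 mm from the grip end; x towards the bristles. Bystander.
- tin: Small round metal tin standing on the bench, 60 mm in diameter, 45 mm high. Origin: centre of its underside. Bystander.
There are look-alikes about, which are no part of the job. Of the things that look like the part that bears sleeve_mid, the largest one is meant.

How it is judged (in metres and radians):
On the way, in this order (a step that is already met when the one before it is completed fails the run):
1. the sleeve has rolled down the ramp and rests against the shut gate (x of sleeve_mid in the frame of nest between -0.05 and -0.025 m and value of joint jaw below 0.05 rad and linear speed of sleeve below 0.03 m/s), for 0.2 s.
2. the jaw is held lifted and the sleeve has rolled into the nest under it (x of sleeve_mid in the frame of nest between -0.005 and 0.005 m and z of sleeve_mid in the frame of nest between -0.005 and 0.005 m and y of sleeve_mid in the frame of nest between -0.01 and 0.01 m and value of joint jaw above 0.2 rad), for 0.1 s.
At the end, for the whole second after the job is handed in: The sleeve lies at rest in the nest (axis within 5 mm in cradle x and z and 10 mm along y of the nest point) with the jaw down on it (joint between 0.05 and 0.15 rad) (x of sleeve_mid in the frame of nest between -0.005 and 0.005 m and z of sleeve_mid in the frame of nest between -0.005 and 0.005 m and y of sleeve_mid in the frame of nest between -0.01 and 0.01 m and value of joint jaw between 0.05 and 0.15 rad and linear speed of sleeve below 0.02 m/s); the robot touches nothing.
It fails at once if the jaw snaps back: its closing speed exceeds 1 rad/s (velocity of joint jaw below -1 rad/s).
It fails at once if the hammer is moved by more than 20 mm (distance of hammer from where it was at the start of the episode above 0.02 m).
It fails at once if the brush is moved by more than 20 mm (distance of brush from where it was at the start of the episode above 0.02 m).
It fails at once if the tin is moved by more than 20 mm (distance of tin from where it was at the start of the episode above 0.02 m).
It also fails if it takes over 51 s, if anything falls off the work surface, if the arm or the gripper's body presses on something with over 40 N, if the wrist force passes 120 N, or if a joint passes its speed limit or range.

## Working session

There is one attempt and no reset: what is moved stays moved. The work goes in short steps, Python scripts to look and compute and a tool call to move; the robot and the scene stay as the last step left them, time stands still between calls to the robot, and variables do not carry over. Pictures are saved under pics/ and viewed, about 8 in all and at most 12, crops included, and the job is handed in when it is done.

Besides the shell and the picture viewer there is one more tool, called after "Request:" by a JSON object that holds its "name" and its "arguments". carry_out: Moves the arm, as the interface text tells. Its arguments: {"type":"object","properties":{"commands":{"type":"array"},"grip":{"type":"number"}},"required":["commands"]}

```bash
mkdir -p pics; python3 - <<'E'
from workcell import ctrl
import cv2,numpy as np
for n in("scene","top"):
    d=ctrl.get_image(n);cv2.imwrite(f"pics/{n}0.png",d["pixels"])
    np.savez(f"{n}_cal.npz",K=d["intrinsics"],r=d["rvec"],t=d["tvec"])
    R=cv2.Rodrigues(np.array(d["rvec"],float))[0];print(n,d["intrinsics"],-R.T@np.array(d["tvec"]).ravel(),R)
print(ctrl.get_obs())
E
```

```text
scene [[434.49761269   0.         269.58545329]
 [  0.         434.49761269 206.44262328]
 [  0.           0.           1.        ]] [1175.60378005  397.32054156  544.11765351] [[-0.55269899  0.83316439 -0.0189981 ]
 [ 0.45167508  0.28031555 -0.84700225]
 [-0.70036665 -0.47671826 -0.53124971]]
top [[523.051227     0.         282.63451774]
 [  0.         523.051227   208.83692148]
 [  0.           0.           1.        ]] [ 5.09140888e+02 -9.42204797e-01  9.58334527e+02] [[-0.01415619 -0.9998766   0.00681151]
 [-0.99780073  0.01368497 -0.06485696]
 [ 0.06475574 -0.00771466 -0.99787132]]
{'t': 0.1, 'qpos': array([-1.29400831e+00,  4.23782489e-01,  1.63058707e+00,  6.46418995e-06,
        1.08857735e+00, -1.89975806e-02]), 'qvel': array([ 1.05198477e-05, -1.82899865e-05, -2.58471183e-03,  9.23483659e-04,
       -5.63203391e-04, -1.06729263e-03]), 'joint_torque': array([-3.45988456e-04, -5.45608914e+01, -2.74324197e+01,  6.45322306e-02,
        1.89488113e-02, -9.42098666e-06]), 'ee_pos': array([ 182.07728547, -597.38318108,  221.97855416]), 'orientation': array([ 2.06280143,  0.30874169, -2.06315266]), 'ft_force': array([0.07098943, 0.63078712, 0.52040737]), 'moment': array([-0.02609789,  0.06033876,  0.03234727]), 'width': 87.89865200371658}
```

View pics/scene0.png

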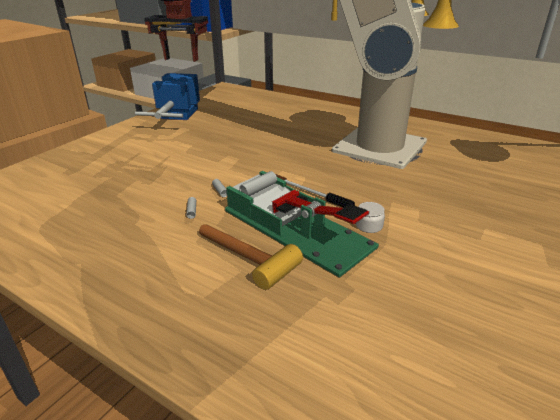

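View pics/top0.png

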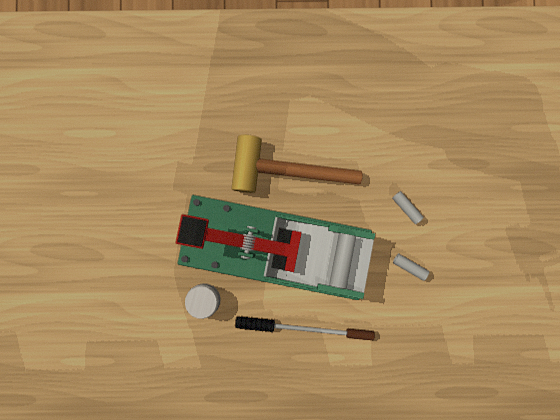

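Top view: cradle with paddle at about (192,231), sleeve on the shelf at about (342,260), and cradle +x pointing image-left. There are two small look-alike sleeves at (408,208) and (412,267), with the tin at (202,301), the brush at row ~328 and the hammer at row ~165.

```bash
cat > h.py <<'E'
import numpy as np,cv2
def cal(n):
    d=np.load(f"{n}_cal.npz");return d["K"],cv2.Rodrigues(d["r"].astype(float))[0],d["t"].ravel().astype(float)
def ray(n,uv,z):
    K,R,t=cal(n);c=-R.T@t;d=R.T@np.linalg.inv(K)@np.array([*uv,1.]);return (c+d*(z-c[2])/d[2])
def proj(n,p):
    K,R,t=cal(n);q=K@(R@np.asarray(p,float)+t);return q[:2]/q[2]
E
python3 - <<'E'
from h import *
im=cv2.imread("pics/top0.png");h=cv2.cvtColor(im,cv2.COLOR_BGR2HSV)
g=cv2.inRange(h,(60,80,30),(95,255,255))
c=np.vstack([k for k in cv2.findContours(g,0,2)[0] if cv2.contourArea(k)>100]);print("green",cv2.boxPoints(cv2.minAreaRect(c)))
# black paddle
b=cv2.inRange(h,(0,0,0),(179,255,60));b[:, :165]=0;b[:,215:]=0;b[:205]=0;b[255:]=0
r=cv2.minAreaRect(cv2.findNonZero(b));print("paddle",r,ray("top",r[0],106))
P=cv2.boxPoints(r);W=[ray("top",p,106)[:2] for p in P];print([np.linalg.norm(W[i]-W[i-1]) for i in range(4)])
cv2.imwrite("pics/crop1.png",cv2.resize(im[180:320,165:390],None,fx=3.5,fy=3.5,interpolation=cv2.INTER_CUBIC))
E
```

```text
green [[177.2157  263.9819 ]
 [190.8966  194.52512]
 [375.62366 230.91074]
 [361.94275 300.36752]]
paddle ((194.0548858642578, 224.63641357421875), (26.228519439697266, 40.05661392211914), 11.768289566040039) [540.65746748 137.02541946 106.        ]
[np.float64(42.638155233946456), np.float64(65.09200439440204), np.float64(42.85056083505946), np.float64(65.06841705130999)]
```

View pics/crop1.png

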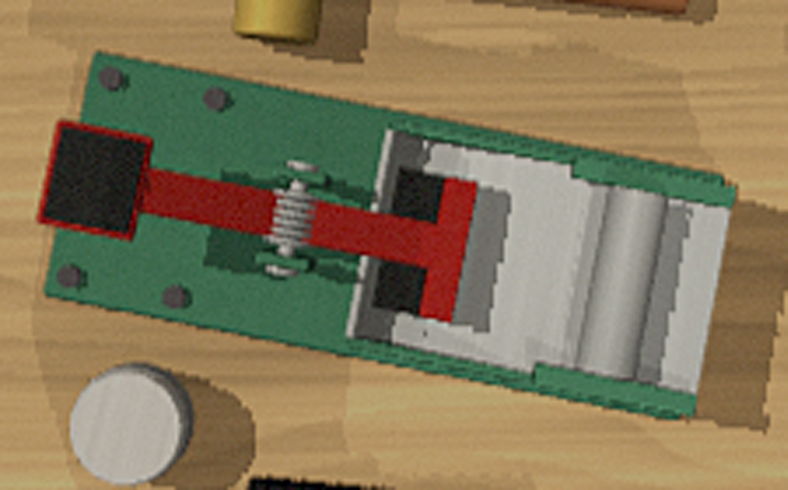

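```bash
python3 - <<'E'
from h import *
px=lambda a:(165+(a[0]+.5)/3.5-.5,180+(a[1]+.5)/3.5-.5)
m={}
for k,a,z in [("pad",(96,180),106),("slv",(622,284),66),("hinge",(293,218),75),("slvA",(638,190),66),("slvB",(605,376),66),("plA",(97,52),12),("plB",(45,295),12),("ckA",(735,184),63),("ckB",(692,417),63)]:
    m[k]=ray("top",px(a),z);print(k,m[k].round(1))
L=lambda a,b:np.linalg.norm((m[a]-m[b])[:2])
print("pad-slv 255:",L("pad","slv"),"pad-hinge 92:",L("pad","hinge"),"slv 90:",L("slvA","slvB"),"plate 130:",L("plA","plB"))
u=(m["pad"]-m["slv"])[:2];print("yaw",np.degrees(np.arctan2(u[1],u[0])))
v=(m["plA"]-m["plB"])[:2];print("yaw plate", np.degrees(np.arctan2(v[1],v[0]))+90)
w=(m["ckA"]-m["ckB"])[:2];print("yaw ck", np.degrees(np.arctan2(w[1],w[0]))+90,np.linalg.norm(w))
pm=(m["plA"]+m["plB"])/2;e=(m["ckA"]+m["ckB"])/2;print("mid-ends",pm,e,np.linalg.norm((pm-e)[:2]),np.degrees(np.arctan2(*(pm-e)[[1,0]])))
for k in("pad","slv"):print(k,"in scene px",proj("scene",m[k]))
for c in [(408,208),(412,267)]:print("alike",ray("top",c,10))
E
```

```text
pad [530.2 140.3 106. ]
slv [ 477.2 -108.1   66. ]
hinge [511.4  50.8  75. ]
slvA [ 522.7 -116.9   66. ]
slvB [432.9 -98.9  66. ]
plA [598.9 155.1  12. ]
plB [473.9 182.2  12. ]
ckA [ 525.  -164.8   63. ]
ckB [ 412.3 -141.1   63. ]
pad-slv 255: 253.99667952601848 pad-hinge 92: 91.47849728251285 slv 90: 91.49492453940421 plate 130: 127.88352882449063
yaw 77.94016674898664
yaw plate 77.784904453476
yaw ck 78.08075847199026 115.121155453868
mid-ends [536.36669568 168.67223959  12.        ] [ 468.64835917 -152.95993062   63.        ] 328.6837781412586 78.11026719227125
pad in scene px [350.78346199 210.49900071]
slv in scene px [258.10757353 183.4041455 ]
alike [ 569.07905722 -236.45912383   10.        ]
alike [ 462.16782488 -240.52210327   10.        ]
```

```bash
cat >> h.py <<'E'
a=np.radians(78.0);U=np.array([np.cos(a),np.sin(a),0]);V=np.array([-U[1],U[0],0]);S=np.array([477.2,-108.1,0]);O=S+118*U
def to(x,y,z): return O+x*U+y*V+[0,0,z]
def plan(*targets):
    from workcell import ctrl
    o=ctrl.get_obs();R=cv2.Rodrigues(np.asarray(o["orientation"],float))[0];p=np.asarray(o["ee_pos"])
    d=p-O;print("t",o["t"],"cradle xyz",np.round([d@U,d@V,p[2]],1),"F",np.round(o["ft_force"],1),"w",round(o["width"],1))
    G=np.array([[0,0,-1.]]).T; Rds=[np.c_[-np.array([0,0,1.]),s*V,np.cross([0,0,-1.],s*V)] for s in(1,-1)]
    rs=[cv2.Rodrigues(R.T@Rd)[0].ravel() for Rd in Rds];r=min(rs,key=np.linalg.norm)
    print("rot deg (tool)",np.degrees(r).round(2), "tool U/V/Z:",(R.T@U).round(3),(R.T@V).round(3),(R.T@[0,0,1]).round(3))
    for q in targets:
        print(q,"shift tool mm",(R.T@(to(*q)-p)).round(1))
E
python3 -c "
from h import *
plan((-215,0,222))"
```

```text
t 0.1 cradle xyz [-658.   186.9  222. ] F [0.1 0.6 0.5] w 87.9
rot deg (tool) [-6.105e+01 -4.000e-02  7.000e-02] tool U/V/Z: [ 0.001 -0.875 -0.484] [ 0.001 -0.484  0.875] [-1.    -0.001 -0.   ]
(-215, 0, 222) shift tool mm [   0.4 -297.1 -378. ]
```

Request:
{"name": "carry_out", "arguments": {"commands": [[0,-0.037,-0.047,0,0,0],[0,-0.037,-0.047,0,0,0],[0,-0.037,-0.047,0,0,0],[0,-0.037,-0.047,0,0,0],[0,-0.037,-0.047,0,0,0],[0,-0.037,-0.047,0,0,0],[0,-0.037,-0.047,0,0,0],[0,-0.037,-0.047,0,0,0]], "grip": 0.55}}

```text
t: 1.1
ee_pos: [461.2, -196.3, 220.5]
orientation: [2.067, 0.301, -2.069]
ft_force: [1.4, -0.7, 0.1]
width: 39.7
```

Request:
{"name": "carry_out", "arguments": {"commands": [[0,0,0,-10,0,0],[0,0,0,-10,0,0],[0,0,0,-10,0,0],[0,0,0,-10,0,0],[0,0,0,-10,0,0],[0,0,0,-10,0,0]]}}

```text
t: 1.85
ee_pos: [462.5, -190.4, 218.8]
orientation: [1.351, 1.117, -1.353]
ft_force: [0.7, -0.8, 0.4]
width: 39.6
```

```bash
python3 -c "
from h import *
plan((-160,0,130),(-160,0,63))"
```

```text
t 1.85 cradle xyz [-201.5   -2.7  218.8] F [ 0.7 -0.8  0.4] w 39.6
rot deg (tool) [ 0.87 -0.17  0.26] tool U/V/Z: [ 0.003  0.015 -1.   ] [ 0.005 -1.    -0.015] [-1.    -0.005 -0.003]
(-160, 0, 130) shift tool mm [ 88.9  -1.7 -41.3]
(-160, 0, 63) shift tool mm [155.9  -1.4 -41.1]
```

Request:
{"name": "carry_out", "arguments": {"commands": [[0.04,-0.001,-0.02,0.9,0,0],[0.04,-0.001,-0.02,0,0,0],[0.035,0,0,0,0,0],[0.02,0,0,0,0,0],[0.015,0,0,0,0,0],[0,0,0,0,0,0]]}}

```text
t: 2.6
ee_pos: [468.6, -149.4, 64.6]
orientation: [1.362, 1.108, -1.362]
ft_force: [-0.1, -0.1, 1.0]
width: 39.4
```

```bash
python3 - <<'E'
from h import *
plan((-143,0,63),(-110,0,63))
from workcell import ctrl
a=ctrl.get_image("top")["pixels"][170:330,170:440];b=ctrl.get_image("scene")["pixels"][140:300,150:420]
cv2.imwrite("pics/c2.png",cv2.resize(np.vstack([a,b]),None,fx=1.85,fy=1.85,interpolation=2) if 0 else np.hstack([cv2.resize(a,(400,237)),cv2.resize(b,(400,237))]))
E
```

```text
t 2.6 cradle xyz [-160.1   -0.2   64.6] F [-0.1 -0.1  1. ] w 39.4
rot deg (tool) [ 0.07 -0.14  0.2 ] tool U/V/Z: [ 0.002  0.001 -1.   ] [ 0.003 -1.    -0.001] [-1.    -0.003 -0.002]
(-143, 0, 63) shift tool mm [  1.7  -0.2 -17.1]
(-110, 0, 63) shift tool mm [  1.7  -0.1 -50.1]
```

View pics/c2.png

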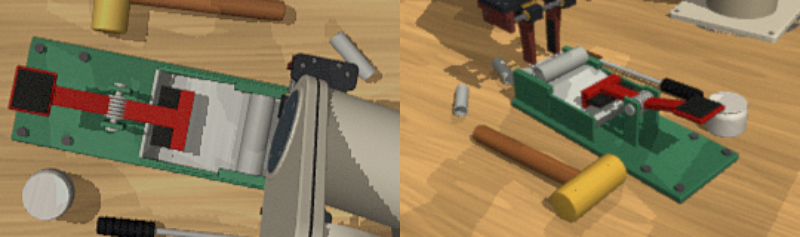

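The fingers are straddling behind the sleeve, centred between the cheeks. I'll push slowly.

Request:
{"name": "carry_out", "arguments": {"commands": [[0,0,-0.007,0,0,0],[0,0,-0.005,0,0,0],[0,0,-0.005,0,0,0],[0,0,-0.005,0,0,0],[0,0,-0.005,0,0,0],[0,0,-0.005,0,0,0],[0,0,-0.005,0,0,0],[0,0,-0.005,0,0,0]]}}

```text
t: 3.7
ee_pos: [480.5, -106.5, 68.4]
orientation: [1.364, 1.101, -1.358]
ft_force: [0.7, 0.7, -0.1]
width: 39.6
```

```bash
python3 - <<'E'
from h import *
plan()
from workcell import ctrl
a=ctrl.get_image("top")["pixels"][170:330,170:440]
b=ctrl.get_image("scene")["pixels"][140:300,150:420]
cv2.imwrite("pics/c3.png",np.hstack([cv2.resize(a,(400,237)),cv2.resize(b,(400,237))]))
E
```

```text
t 3.7 cradle xyz [-115.7   -2.9   68.4] F [ 0.7  0.7 -0.1] w 39.6
rot deg (tool) [ 0.05 -0.09 -0.22] tool U/V/Z: [ 0.002  0.001 -1.   ] [-0.004 -1.    -0.001] [-1.     0.004 -0.002]
```

View pics/c3.png

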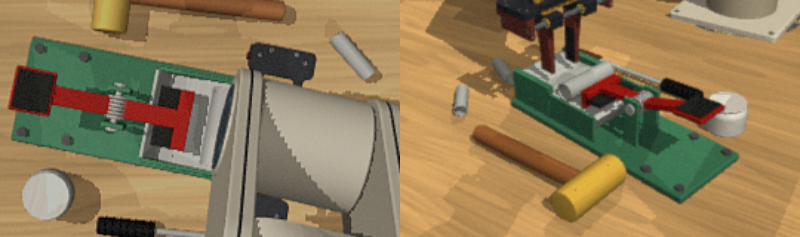

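The sleeve is over the crest and on its way down the ramp. Next: raise the arm, close the fingers and check.

Request:
{"name": "carry_out", "arguments": {"commands": [[-0.03,0,0,0,0,0],[-0.06,0,0,0,0,0],[-0.03,0,-0.04,0,0,0],[0,0,-0.06,0,0,0],[0,0,-0.06,0,0,0],[0,0,-0.06,0,0,0],[0,0,-0.03,0,0,0],[0,0,0,0,0,0]], "grip": 1.0}}

```text
t: 4.8
ee_pos: [534.5, 145.1, 193.6]
orientation: [1.368, 1.1, -1.356]
ft_force: [-0.5, -0.4, 0.4]
width: 0.7
```

```bash
python3 - <<'E'
from h import *
plan((137,0,125),(137,0,108))
from workcell import ctrl
a=ctrl.get_image("top")["pixels"][170:330,170:440]
b=ctrl.get_image("scene")["pixels"][150:270,210:410]
cv2.imwrite("pics/c4.png",np.hstack([cv2.resize(a,(400,237)),cv2.resize(b,(395,237))]))
for x in(-52,-15): print([proj("scene",to(x,s,51 if x<-50 else 45))-[210,150] for s in(45,-45)])
E
```

```text
t 4.8 cradle xyz [141.5  -3.4 193.6] F [-0.5 -0.4  0.4] w 0.7
rot deg (tool) [-0.08 -0.22 -0.34] tool U/V/Z: [ 0.004 -0.001 -1.   ] [-0.006 -1.     0.001] [-1.     0.006 -0.004]
(137, 0, 125) shift tool mm [68.6 -3.8  4.8]
(137, 0, 108) shift tool mm [85.6 -3.9  4.9]
[array([82.95471817, 42.03930158]), array([54.11811981, 57.42686859])]
[array([95.22116752, 50.22395624]), array([66.4794032 , 66.41846135])]
```

View pics/c4.png

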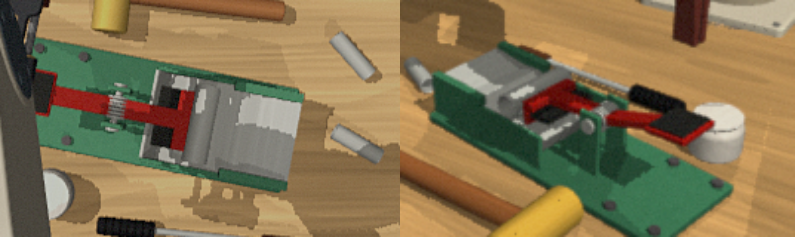

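Request:
{"name": "carry_out", "arguments": {"commands": [[0.04,-0.0035,0,0,0,-0.3],[0.03,0,0,0,0,0],[0.008,0,0,0,0,0],[0,0,0,0,0,0]]}}

```text
t: 5.4
ee_pos: [530.7, 138.6, 114.8]
orientation: [1.371, 1.099, -1.367]
ft_force: [0.4, -0.0, -0.1]
width: 0.6
```

```bash
python3 - <<'E'
from h import *
plan((141,0,106),(141,0,70))
p=ray("top",(307.7,252.4),54);print("sleeve rel nest",(p-O)@U+15,(p-O)@V)
from workcell import ctrl
b=ctrl.get_image("scene")["pixels"][120:270,210:410]
cv2.imwrite("pics/c5.png",cv2.resize(b,(600,450)))
E
```

```text
t 5.4 cradle xyz [134.4  -1.  114.8] F [ 0.4 -0.  -0.1] w 0.6
rot deg (tool) [-0.55 -0.16 -0.04] tool U/V/Z: [ 0.003 -0.01  -1.   ] [-0.001 -1.     0.01 ] [-1.     0.001 -0.003]
(141, 0, 106) shift tool mm [ 8.8 -1.1 -6.6]
(141, 0, 70) shift tool mm [44.8 -1.1 -6.5]
sleeve rel nest -43.16906235710408 -2.39850072972591
```

View pics/c5.png

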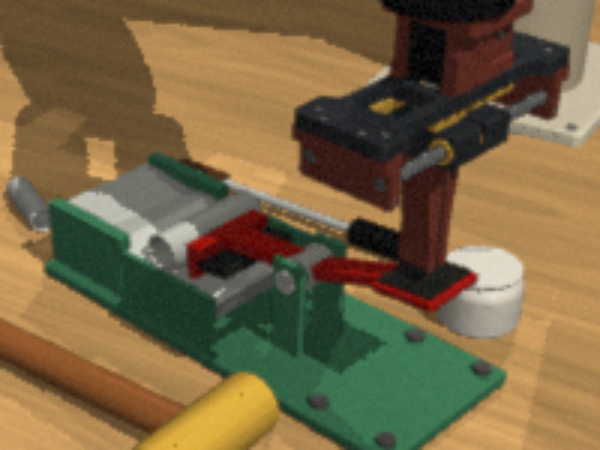

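The sleeve is against the gate (about -40 mm from the nest) and the fingers are over the paddle. Pressing now.

Request:
{"name": "carry_out", "arguments": {"commands": [[0,-0.001,-0.006,-0.5,0,0],[0.006,0,0,0,0,0],[0.006,0,0,0,0,0],[0.006,0,0,0,0,0],[0.006,0,0,0,0,0],[0.006,0,0,0,0,0]]}}

```text
t: 6.2
ee_pos: [534.6, 149.2, 89.1]
orientation: [1.375, 1.103, -1.351]
ft_force: [-3.9, 5.4, 8.8]
width: 0.2
```

```bash
python3 -c "
from h import *
plan((141,0,70))"
```

```text
t 6.2 cradle xyz [145.6  -2.6  89.1] F [-3.9  5.4  8.8] w 0.2
rot deg (tool) [-0.09 -0.65 -0.47] tool U/V/Z: [ 0.011 -0.002 -1.   ] [-0.008 -1.     0.002] [-1.     0.008 -0.011]
(141, 0, 70) shift tool mm [19.  -2.8  4.8]
```

Request:
{"name": "carry_out", "arguments": {"commands": [[0.006,-0.001,0.002,0,0,0],[0.006,-0.001,0.002,0,0,0],[0.005,0,0.002,0,0,0],[0.003,0,0.001,0,0,0]]}}

```text
t: 6.7
ee_pos: [535.1, 150.9, 72.5]
orientation: [1.39, 1.105, -1.341]
ft_force: [-3.9, 3.7, 9.6]
width: 0.5
```

```bash
python3 - <<'E'
from h import *
plan((141,0,70))
from workcell import ctrl
b=ctrl.get_image("scene")["pixels"][120:270,210:410]
cv2.imwrite("pics/c6.png",cv2.resize(b,(600,450)))
E
```

```text
t 6.7 cradle xyz [147.4  -2.8  72.5] F [-3.9  3.7  9.6] w 0.5
rot deg (tool) [-0.22 -1.38 -0.84] tool U/V/Z: [ 0.024 -0.004 -1.   ] [-0.015 -1.     0.004] [-1.     0.015 -0.024]
(141, 0, 70) shift tool mm [ 2.3 -2.8  6.4]
```

View pics/c6.png

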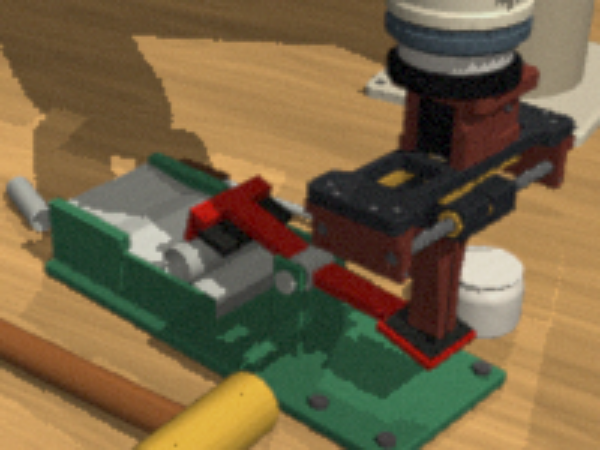

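The jaw is lifted and the sleeve is rolling under it. I'll hold, pressing a bit further.

Request:
{"name": "carry_out", "arguments": {"commands": [[0.003,0,0.002,0,0,0],[0.002,0,0.001,0,0,0],[0.001,0,0.001,0,0,0],[0.001,0,0.001,0,0,0],[0.001,0,0.001,0,0,0],[0.001,0,0.001,0,0,0]]}}

```text
t: 7.5
ee_pos: [535.1, 150.8, 67.8]
orientation: [1.399, 1.108, -1.335]
ft_force: [-4.8, 3.8, 11.1]
width: 0.3
```

```bash
python3 - <<'E'
from h import *
plan((141,0,70))
from workcell import ctrl
b=ctrl.get_image("scene")["pixels"][120:270,210:410]
a=ctrl.get_image("top")["pixels"][190:310,230:390]
cv2.imwrite("pics/c7.png",np.hstack([cv2.resize(b,(400,300)),cv2.resize(a,(400,300))]))
for x,z in((-52,54),(-15,45)):print([((proj("scene",to(x,s,z))-[210,120])*2).round(0) for s in(45,-45)],[((proj("top",to(x,s,z))-[230,190])*2.5).round(0) for s in(45,-45)])
E
```

```text
t 7.5 cradle xyz [147.3  -2.8  67.8] F [-4.8  3.8 11.1] w 0.3
rot deg (tool) [-0.27 -1.9  -0.98] tool U/V/Z: [ 0.033 -0.005 -0.999] [-0.017 -1.     0.004] [-0.999  0.017 -0.033]
(141, 0, 70) shift tool mm [-2.4 -2.8  6.2]
[array([166., 142.]), array([108., 172.])] [array([172., 222.]), array([197.,  94.])]
[array([190., 160.]), array([133., 193.])] [array([119., 211.]), array([145.,  84.])]
```

View pics/c7.png

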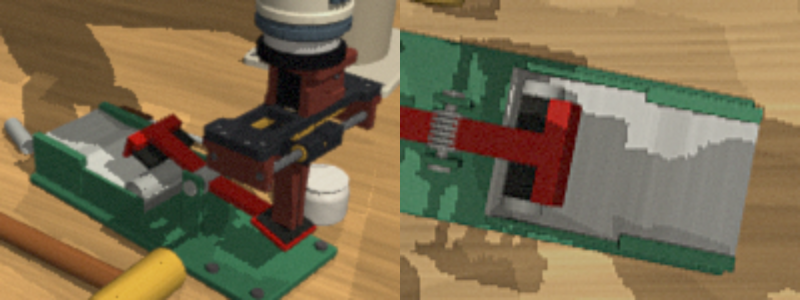

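The sleeve ends sit where the nest projection predicts, so it is in the nest with the jaw held up. Now the slow release.

Request:
{"name": "carry_out", "arguments": {"commands": [[-0.002,0,0.0005,0,0,0],[-0.002,0,0.0005,0,0,0],[-0.002,0,0.0005,0,0,0],[-0.002,0,0.0005,0,0,0],[-0.002,0,0.0005,0,0,0],[-0.002,0,0.0005,0,0,0],[-0.002,0,0.0005,0,0,0],[-0.002,0,0.0005,0,0,0]]}}

```text
t: 8.6
ee_pos: [534.6, 149.2, 88.9]
orientation: [1.401, 1.109, -1.33]
ft_force: [-1.2, 0.0, 7.5]
width: 0.6
```

Request:
{"name": "carry_out", "arguments": {"commands": [[-0.001,0,0.0005,0,0,0],[-0.001,0,0.0005,0,0,0],[-0.001,0,0.0005,0,0,0],[-0.001,0,0.0005,0,0,0],[-0.001,0,0.0005,0,0,0],[-0.001,0,0.0005,0,0,0],[-0.001,0,0.0005,0,0,0],[-0.001,0,0.0005,0,0,0]]}}

```text
t: 9.6
ee_pos: [533.9, 146.2, 99.3]
orientation: [1.401, 1.11, -1.327]
ft_force: [-0.2, -0.8, 1.1]
width: 0.6
```

The force has fallen to about 1 N, so the jaw is resting on the sleeve. I'll retreat gently.

Request:
{"name": "carry_out", "arguments": {"commands": [[-0.001,0,0,0,0,0],[-0.001,0,0,0,0,0],[-0.001,0,0,0,0,0],[-0.002,0,0,0,0,0],[-0.004,0,0,0,0,0],[-0.02,0,0,0,0,0],[-0.05,0,0,0,0,0],[-0.05,0,0,0,0,0]]}}

```text
t: 10.6
ee_pos: [527.6, 141.3, 227.8]
orientation: [1.395, 1.114, -1.335]
ft_force: [-0.3, 0.2, 0.1]
width: 0.3
```

Request:
{"name": "carry_out", "arguments": {"commands": [[0,0,-0.05,0,0,0],[0,0,-0.05,0,0,0],[0,0,-0.05,0,0,0],[0,0,0,0,0,0],[0,0,0,0,0,0]]}}

```text
t: 11.22
ee_pos: [562.3, 291.6, 240.7]
orientation: [1.404, 1.108, -1.327]
ft_force: [-0.3, -0.4, 0.3]
width: 0.5
```

```bash
python3 - <<'E'
from h import *
plan()
from workcell import ctrl
b=ctrl.get_image("scene")["pixels"][120:270,210:410]
a=ctrl.get_image("top")["pixels"][190:310,230:390]
cv2.imwrite("pics/c8.png",np.hstack([cv2.resize(b,(400,300)),cv2.resize(a,(400,300))]))
E
```

```text
t 11.225 cradle xyz [ 2.906e+02 -2.000e-01  2.407e+02] F [-0.3 -0.4  0.3] w 0.5
rot deg (tool) [-0.19 -2.22 -1.27] tool U/V/Z: [ 0.039 -0.004 -0.999] [-0.022 -1.     0.003] [-0.999  0.022 -0.039]
```

View pics/c8.png

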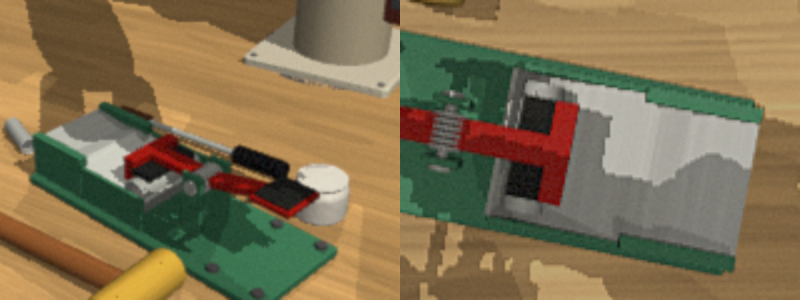

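The sleeve sits in the nest: its ends show at about (540,90) and (518,208), their midpoint within 2 mm of the nest projection. The jaw pad is on it and the arm is clear.

```bash
python3 -c "
from workcell import ctrl
ctrl.close_job()"
```

```text
the job is handed in; nothing more can be done
```

I've handed the job in at about 11 s of robot time; no verdict comes back.

**What was done:** I pushed the sleeve over the crest and it rolled down to the shut gate. I then pressed the paddle to lift the jaw until the sleeve was in the nest. The paddle came back up over about 2 s, with the force on the tool falling to about 1 N before the fingers left it. The arm then moved clear.

**Last checks:**
- **Sleeve:** in the final pictures its midpoint is within about 2 mm of where the nest should appear, with the jaw pad resting on it.
- **Bystanders:** the hammer and tin look unmoved and nothing came near the brush, but I did not measure any of them.
- **Arm:** it is clear of everything, with force readings below 0.5 N.

**Not confirmed or slightly off:**
- **Jaw angle and speed:** I could not read these directly. I judged them from the pictures and the paddle height, which rose at most about 20 mm/s on average.
- **Gate stop:** I read the sleeve at about -43 mm from the nest, against the expected -37 mm. That is within the allowed range but a rough reading by eye.
- **Paddle press:** the fingers slid about 6 mm outward while pressing but stayed on the paddle.

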